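# Show the contacts of the faulty battery pack to the inspection camera

## Task

Pull the battery pack with the red handle up out of its charging cradle and show it to the inspection camera: handle uppermost, the middle of its brass contact strip on the lens's axis 120 mm in front of the glass, and that face square to the lens (the camera looks about 20 degrees downward, so lean the pack to match). Finish while still holding it there, motionless and in the air; do not touch the camera or its stand, leave the two other packs seated in the cradle, and do not push anything else on the desk about.

Things in the scene. Friction and masses are not known exactly. Their poses are not given: they have to be found in the camera images.
- faulty_pack: The pack to show: white upright block 64 (own x) x 46 (y) x 90 mm tall (z up), 0.24 to 0.5 kg, with a RED grip tab on top, 124 mm tall in all. Origin: centre of the underside. Its +x face (away from the robot at first) carries the brass contact strip low down; the -x face has a blue label. It starts seated in any one of the cradle's three bays, axes parallel to the cradle's
- handle (a point): Middle of the red grip tab, 107 mm above the pack's underside on its axis. The tab is 14 mm thick (pack x) x 34 mm (pack y) x 34 mm tall, from 90 to 124 mm above the underside, free on all sides: grip it from above across its 14 mm
- contacts (a point): Middle of the contact strip: a point on the +x face of the red-handled pack, 15 mm above its underside (32, 0, 15 mm in the pack's frame)
- cradle: Black charging cradle fixed to the desk, 95 (own x) x 206 (y) x 40 mm tall, origin centre of its underside, z up, turned by up to 0.35 rad. Three open bays in a row along y, 62 mm apart (y = -62, 0, +62 mm), each 67 x 49 mm inside (1.5 mm play round a pack), floor 12 mm and rim 40 mm above the desk. Nothing latches the packs: each lifts straight up
- camera_head: Blue camera with black lens and white ring light (56 mm across), 200 to 260 mm above the desk. Origin: centre of the glass; the body reaches 72 mm back from it. It looks along its own -x, 20 degrees below level, towards the robot and its right; own y is level, z is picture-up. A pack shown rightly has its x, y, z axes along these, same ways: +x face to the lens
- focus (a point): Where the contact strip must be: point in the air on the lens's axis, 120 mm in front of the glass (-120, 0, 0 mm in the camera head's frame); axes as the camera head's
- camera_stand: Fixed stand of the camera: black base plate 110 x 130 x 14 mm and a vertical steel column, 20 mm diameter, 314 mm high. Origin under the column's axis; its -x is the level direction in which the camera looks; the lens is 120 mm from the column towards -x
- pack_a: Another pack, same make and size but with a BLACK handle, seated in another bay: leave it seated. Origin and axes as for the red-handled one
- pack_b: The third pack, BLACK handle, seated in the remaining bay: leave it seated. Origin and axes as for the red-handled one
- mug: Blue mug, 80 mm diameter, 95 mm tall, at the left, origin centre of the underside: leave alone
- screwdriver: Screwdriver with orange handle lying on the desk in front of the robot, origin under its middle: leave alone
- multimeter: Yellow multimeter, 150 x 75 x 34 mm, lying at the right, origin centre of the underside: leave alone
- mouse: Black computer mouse, 105 x 60 x 34 mm, on the left nearer the robot, origin centre of the underside: leave alone
- tape: Blue roll of tape, 90 mm across, 20 mm tall, lying at the far side, origin centre of the underside: leave alone
Not all that is in view belongs to the job. What is shaped like the cradle but pink is not meant.

How it is judged:
By the outcome, as a careful person would: the job done as asked, in the order asked, and still so for the second after the job is handed in, while the arm keeps its last pose, push and grip.
It also fails if it takes over 35 s, if anything falls off the work surface, if the arm or the gripper's body presses on something with over 40 N, if the wrist force passes 120 N, or if a joint passes its speed limit or range.

## Robot

A 6-joint arm with a two-finger parallel gripper is mounted at the origin on the work surface. World frame = base frame: x ahead of the robot, y to its left, z up, the work surface at z = 0. Lengths are in mm, angles in rad, forces in N, time in s.
With the tool pointing down it reaches from about 350 to 875 mm from the base axis. Payload 4.2 kg.
Tool frame: the origin (TCP) lies midway between the tips of the shut fingers; the grasp point (between the pads) lies 19 mm behind it; y points along the fingers, x is the direction in which the jaws open and shut, and the axes are right-handed (so a half turn about y gives the same grasp; the last joint's range is limited). The gripper opens to 85 mm and grips with 20 to 120 N. Pads are 22 mm wide; open, the fingers measure 114 mm over their backs; the gripper's body (76 mm by 85 mm) begins 54 mm behind the grasp point. The pads swing forward as they close: fully open they stand 13 mm farther back than shut.
Start: joints at [-0.929, 0.385, 0.008, 0, -1.194, -0.259], TCP at [233.463, -579.736, 231.312] pointing down, gripper open.
Joint ranges: [-3.14, 3.14], [-1.21, 2.06], [-1.07, 1.41], [-3.16, 2.05], [-2.99, -0.16], [-3.1, 3.1]. Speed limits (rad/s): [2.79, 2.79, 3.14, 3.14, 3.14, 3.14].

## Interface

Orientations are given as a unit quaternion [x, y, z, w].
In Python, from bench import read_state, get_image, job_done gives the robot as it stands.
- The arm moves only by the tool play_rows, never from a script. Its argument "series" is a list of rows, each a list of 7 numbers: the shift along the tool's x, y, z in m, then the turn, a rotation vector about the tool's x, y, z in rad, then the finger opening in m, from 0 to 0.0854. In form: [[x, y, z, wx, wy, wz, claw], ...]. A call has 1 to 10 rows; each row shifts and turns the pose as measured when the row begins, along the tool's axes as they then stand; what a row does not reach is not made up. A row lasts 1/10 s, in which the tool goes at most 50 mm and 8.59 degrees, less where a joint would pass 70% of its speed; a pose out of reach is approached as far as the arm can. A call with a gripper value outside its range is refused whole. The fingers move at their own pace and stop on an object; the grip force is fixed at half the most. Time passes only in rows, so rows that do not move let the fingers close. It gives the time, the measured TCP pose, the force and the opening at its end, in the units of the state.
- read_state(): the state, without advancing time (a new reading comes with each control period).
- get_image(name): name is "scene" or "side" or "wrist"; returns a dict with "color" (400x640x3 uint8, red, green, blue), "intrinsics" (3x3 intrinsics, pixels), "D" ([k1, k2, p1, p2, k3] as OpenCV has them; the pictures are not rectified), "origin" and "orientation" of the camera in the world. Camera axes: x right, y down, z forward; pixel columns grow to the right and rows downward; lengths in mm; the calibration is good to about 2 mm. A picture is of the moment at which its call begins. There is no depth.
- job_done(): hands the job in, once; it reports no verdict.
The state is a dict: "clock": time; "joints": joint angles; "joint_vel": joint speeds; "joint_efforts": joint torques, N m; "position": TCP position; "ee_rot": TCP orientation; "contact_force": force on the tool from outside, world axes, zero at the start; "wrist_torque": the same for the moment, N m; "gripper_width": finger opening in mm.
Only numpy, scipy, OpenCV 4.12 (cv2) and the standard library are available. Lean on these libraries where they do the work, as an engineer would, in place of code of your own. Each camera call takes 0.05 s, during which the arm holds its last target. There are 200 camera calls.

## Working session

There is one attempt and no reset: what is moved stays moved. The work goes in short steps, Python scripts to look and compute and a tool call to move; the robot and the scene stay as the last step left them, time stands still between calls to the robot, and variables do not carry over. Pictures are saved under pics/ and viewed, about 8 in all and at most 12, crops included, and the job is handed in when it is done.

Besides the shell and the picture viewer there is one more tool, called after "Request:" by a JSON object that holds its "api" and its "payload", one argument or row to a line. play_rows: Moves the arm, as the interface text tells. Its arguments: {"type":"object","properties":{"series":{"type":"array","items":{"type":"array","items":{"type":"number"}}}},"required":["series"]}

```bash
mkdir -p pics; ls; python3 - <<'E'
from bench import *
import cv2,json
s=read_state();print(s)
for n in("scene","side"):
    d=get_image(n);cv2.imwrite(f"pics/{n}0.png",d["color"][:,:,::-1]);print(n,d["intrinsics"],d["D"],d["origin"],d["orientation"])
E
```

```text
pics
{'clock': 0.0, 'joints': array([-9.29381430e-01,  3.85540400e-01,  6.64236793e-03, -5.16080635e-04,
       -1.19401957e+00, -2.58583723e-01]), 'joint_vel': array([ 1.91217536e-05,  2.46730663e-04,  7.57032018e-04,  6.01577611e-04,
        1.26603677e-03, -4.17699859e-04]), 'joint_efforts': array([ 2.81176006e-03, -3.92285335e+01,  1.88399416e+01,  4.18609634e+00,
       -4.66902566e-03,  1.89654492e-05]), 'position': array([ 233.26076482, -579.20789815,  230.23528771]), 'ee_rot': array([ 0.39514672,  0.58636134, -0.58554734, -0.39645146]), 'contact_force': array([ 0.00613772,  0.71021374, -1.10395451]), 'wrist_torque': array([ 0.02314442,  0.02585557, -0.03744496]), 'gripper_width': 85.3610561578932}
scene [[387.71595978   0.         317.19460087]
 [  0.         387.71595978 201.68065608]
 [  0.           0.           1.        ]] [-0.05735522  0.          0.          0.          0.        ] [1252.45434621 -454.18409673  767.36532242] [ 0.77383865  0.44057525 -0.22468338 -0.39570769]
side [[442.54383589   0.         317.26119499]
 [  0.         442.54383589 200.3254956 ]
 [  0.           0.           1.        ]] [-0.12245134  0.          0.          0.          0.        ] [ 167.52070193 1017.48033814 1138.7362077 ] [-0.11659078  0.90868725 -0.39635378  0.0599813 ]
```

View pics/scene0.png

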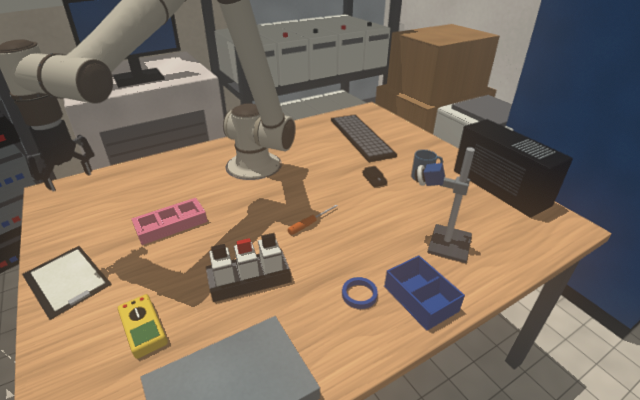

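View pics/side0.png

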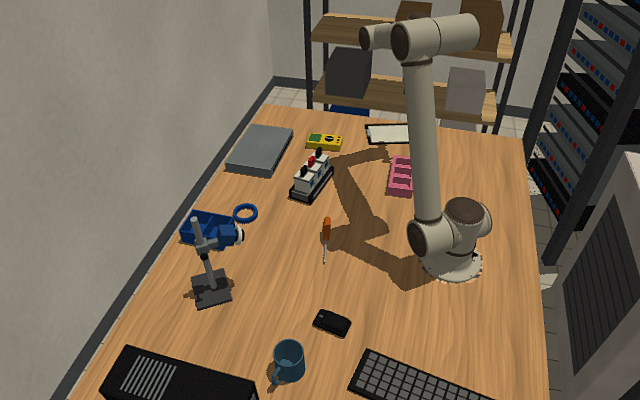

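The scene view shows the black cradle around (248,270), with the red tab at (244,247) in the middle bay. In the side view the red tab is at (311,161). Lookalikes are the black tabs at scene (219,252) and (268,240), the pink tray at (170,220), and the screwdriver's orange handle at (302,224). I choose the red tab in the black cradle, and I'll check it in an enlarged crop together with the camera head.

```bash
python3 - <<'E'
import cv2,numpy as np
a=cv2.imread("pics/scene0.png");b=cv2.imread("pics/side0.png")
def c(im,x,y,w=100,h=75): return cv2.resize(im[y:y+h,x:x+w],(400,300),interpolation=cv2.INTER_CUBIC)
cv2.imwrite("pics/m1.png",np.vstack([np.hstack([c(a,198,228),c(a,395,140,)]),np.hstack([c(b,265,135),c(b,170,205)])]))
E
```

```text
(no output)
```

View pics/m1.png

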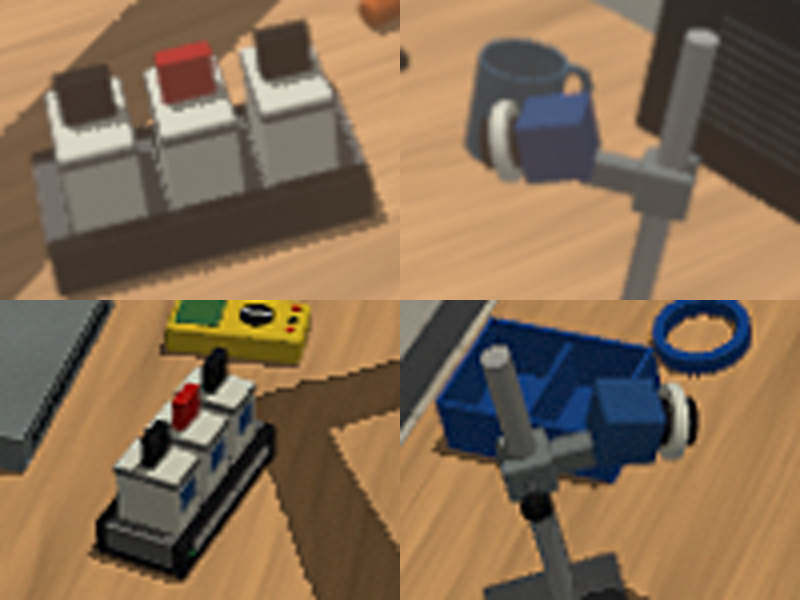

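```bash
cat > h.py <<'E'
import numpy as np,cv2
from scipy.optimize import least_squares
from scipy.spatial.transform import Rotation as R
from bench import *
class Cam:
    def __init__(s,n=None,d=None):
        d=d or get_image(n);s.im=d["color"];s.K=np.array(d["intrinsics"]);s.D=np.array(d["D"]);s.o=np.array(d["origin"]);s.R=R.from_quat(d["orientation"]).as_matrix()
    def proj(s,P):
        P=np.atleast_2d(P);return cv2.projectPoints(np.float64((P-s.o)@s.R),np.zeros(3),np.zeros(3),s.K,s.D)[0][:,0]
    def ray(s,p):
        q=cv2.undistortPoints(np.float64([[p]]),s.K,s.D)[0,0];v=s.R@[*q,1];return v/np.linalg.norm(v)
def tri(obs):
    A=0;b=0;
    for c,p in obs:
        v=c.ray(p);M=np.eye(3)-np.outer(v,v);A=A+M;b=b+M@c.o
    X=np.linalg.solve(A,b);return X,[np.linalg.norm(c.proj(X)[0]-p) for c,p in obs]
def red(c,box=None):
    h=cv2.cvtColor(c.im,cv2.COLOR_RGB2HSV).astype(int);m=((h[...,0]<5)|(h[...,0]>174))&(h[...,1]>150)&(h[...,2]>70)
    n,l,st,ce=cv2.connectedComponentsWithStats(m.astype(np.uint8));return [(st[i,4],ce[i].round(1)) for i in range(1,n) if st[i,4]>15]
E
cat > a.py <<'E'
from h import *
S=Cam("scene");D=Cam("side")
print(red(S),red(D))
f=lambda x,y,ox,oy:(x/4+ox,y/4+oy)
s=lambda x,y:f(x,y,198,228); d=lambda x,y:f(x,y-300,265,135)
obs=[(S,(47.5,-103,40),s(48,243)),(S,(47.5,103,40),s(370,167)),(S,(-47.5,-103,40),s(36,155)),(S,(47.5,103,0),s(380,212)),(S,(47.5,-103,0),s(67,293)),
(D,(47.5,103,40),d(103,517)),(D,(-47.5,103,40),d(185,550)),(D,(-47.5,-103,40),d(272,430)),(D,(-47.5,103,0),d(180,580)),(D,(-47.5,-103,0),d(274,452))]
def res(q):
    Rz=R.from_euler('z',q[2]).as_matrix();return np.concatenate([c.proj(Rz@np.array(P)+[q[0],q[1],0])[0]-p for c,P,p in obs])
r=least_squares(res,[650,-250,0],loss='soft_l1',x_scale=[10,10,.1]);print(r.x,res(r.x).reshape(-1,2).round(1).tolist())
rs,rd=max([b for b in red(S) if abs(b[1][0]-244)<15],key=lambda b:b[0])[1],max([b for b in red(D) if abs(b[1][0]-311)<15],key=lambda b:b[0])[1]
print("handle",tri([(S,rs),(D,rd)]))
col=tri([(S,(470.5,149.3)),(D,(193.25,218.75))]);ring=tri([(S,(421.3,175)),(D,(241.3,235))]);print(col,ring)
w=(ring[0]-col[0])[:2];print(np.linalg.norm(w),np.degrees(np.arctan2(*w[::-1])))
E
python3 a.py
```

```text
[(np.int32(29), array([  1.8, 137.7])), (np.int32(22), array([ 15.8, 218.9])), (np.int32(70), array([244.2, 242.3])), (np.int32(21), array([  2.5, 264. ]))] [(np.int32(18), array([592.1,  67.6])), (np.int32(16), array([612.3,  87. ])), (np.int32(16), array([574.3, 144.8])), (np.int32(56), array([311. , 160.9]))]
[ 5.47561606e+02 -2.42780916e+02 -1.85542229e-01] [[1.0, 2.1], [1.1, 0.4], [-1.0, -2.1], [-0.8, -0.2], [-1.2, 0.4], [-2.6, 1.6], [-0.4, 0.5], [0.7, -1.2], [1.1, 0.9], [0.1, 1.1]]
handle (array([ 546.68980175, -242.55102181,  125.7453119 ]), [np.float64(0.5333362584141231), np.float64(0.3509732893371023)])
(array([715.71348925, 309.01383053, 313.41334888]), [np.float64(0.1716362168579629), np.float64(0.15551828757562672)]) (array([621.3887231 , 247.5806713 , 208.34171747]), [np.float64(1.8568352427060029), np.float64(1.7487361848846585)])
112.56640068810133 -146.92404110679863
```

```bash
cat > go.py <<'E'
from h import *
import sys
from scipy.spatial.transform import Slerp
def tool_for(Rp,flip):  # pack/world axes matrix -> tool: y=-z_pack, x=+-x_pack
    x=Rp[:,0]*(-1 if flip else 1);y=-Rp[:,2];return np.c_[x,y,np.cross(x,y)]
def plan(pos,Rt,n):
    s=read_state();p0=s["position"];R0=R.from_quat(s["ee_rot"]);R1=R.from_matrix(Rt)
    tot=(R0.inv()*R1).as_rotvec();print("err mm",(pos-p0).round(1),"dist",np.linalg.norm(pos-p0).round(1),"deg",np.degrees(np.linalg.norm(tot)).round(1), "clock",s["clock"],"F",s["contact_force"].round(1),"w",s["gripper_width"],"q",s["joints"].round(2))
    sl=Slerp([0,1],R.concatenate([R0,R1]));P=lambda t:p0+t*(pos-p0)
    for i in range(n):
        A=sl(i/n);d=A.inv().apply(P((i+1)/n)-P(i/n))/1000;print([*d.round(4).tolist(),*(tot/n).round(3).tolist()])
def best(pos,Rp,n):
    R0=R.from_quat(read_state()["ee_rot"])
    a=[(R0.inv()*R.from_matrix(tool_for(Rp,f))).magnitude() for f in(0,1)];f=int(np.argmin(a));print("mags",np.degrees(a).round(1));plan(np.array(pos,float),tool_for(Rp,f),n)
if __name__=="__main__":
    v=[float(a) for a in sys.argv[1:]]  # x y z yaw pitch n
    best(v[:3],R.from_euler('ZY',v[3:5]).as_matrix(),int(v[5]))
E
python3 go.py 547 -243 235 -0.186 0 12
```

```text
mags [122.6  57.4]
err mm [313.7 336.5   4.4] dist 460.0 deg 57.4 clock 0.2 F [ 0.1  0.7 -0.8] w 85.56619609957356 q [-0.93  0.39  0.01 -0.   -1.19 -0.26]
[0.0162, -0.0003, -0.0347, 0.0, -0.084, 0.0]
[0.0133, -0.0003, -0.036, 0.0, -0.084, 0.0]
[0.0103, -0.0004, -0.0369, 0.0, -0.084, 0.0]
[0.0071, -0.0004, -0.0377, 0.0, -0.084, 0.0]
[0.004, -0.0004, -0.0381, 0.0, -0.084, 0.0]
[0.0008, -0.0004, -0.0383, 0.0, -0.084, 0.0]
[-0.0024, -0.0004, -0.0383, 0.0, -0.084, 0.0]
[-0.0056, -0.0004, -0.0379, 0.0, -0.084, 0.0]
[-0.0088, -0.0004, -0.0373, 0.0, -0.084, 0.0]
[-0.0118, -0.0004, -0.0365, 0.0, -0.084, 0.0]
[-0.0148, -0.0004, -0.0353, 0.0, -0.084, 0.0]
[-0.0177, -0.0004, -0.034, 0.0, -0.084, 0.0]
```

Request:
{"api": "play_rows", "payload": {
  "series": [
    [0.0162, 0, -0.0347, 0, -0.084, 0, 0.0854],
    [0.0133, 0, -0.036, 0, -0.084, 0, 0.0854],
    [0.0103, 0, -0.037, 0, -0.084, 0, 0.0854],
    [0.007, 0, -0.0377, 0, -0.084, 0, 0.0854],
    [0.004, 0, -0.038, 0, -0.084, 0, 0.0854],
    [0.001, 0, -0.038, 0, -0.084, 0, 0.0854],
    [-0.0024, 0, -0.038, 0, -0.084, 0, 0.0854],
    [-0.0056, 0, -0.038, 0, -0.084, 0, 0.0854],
    [-0.009, 0, -0.037, 0, -0.084, 0, 0.0854],
    [-0.012, 0, -0.0365, 0, -0.084, 0, 0.0854]
  ]
}}

```text
clock: 1.2
position: [495.8, -288.2, 228.0]
ee_rot: [0.112, 0.699, -0.697, -0.115]
contact_force: [1.2, -0.7, 0.0]
gripper_width: 85.5
```

```bash
python3 go.py 547 -243 235 -0.186 0 4
```

```text
mags [172.1   7.9]
err mm [51.2 45.2  7. ] dist 68.7 deg 7.9 clock 1.2 F [ 1.2 -0.7  0. ] w 85.52018228086534 q [-0.25  0.3  -0.12 -0.   -1.15 -0.08]
[-0.0085, -0.0018, -0.0148, 0.001, -0.034, 0.001]
[-0.009, -0.0018, -0.0145, 0.001, -0.034, 0.001]
[-0.0095, -0.0018, -0.0142, 0.001, -0.034, 0.001]
[-0.01, -0.0018, -0.0138, 0.001, -0.034, 0.001]
```

Request:
{"api": "play_rows", "payload": {
  "series": [
    [-0.0085, -0.002, -0.015, 0.001, -0.034, 0.001, 0.0854],
    [-0.009, -0.002, -0.0145, 0.001, -0.034, 0.001, 0.0854],
    [-0.0095, -0.002, -0.0142, 0.001, -0.034, 0.001, 0.0854],
    [-0.01, -0.002, -0.014, 0.001, -0.034, 0.001, 0.0854],
    [0, 0, 0, 0, 0, 0, 0.0854]
  ]
}}

```text
clock: 1.7
position: [551.6, -237.6, 235.9]
ee_rot: [-0.061, -0.704, 0.705, 0.062]
contact_force: [0.8, 0.5, -0.1]
gripper_width: 85.3
```

```bash
python3 go.py 547 -243 107 -0.186 0 6; python3 - <<'E'
from h import *
W=Cam("wrist");cv2.imwrite("pics/w1.png",W.im[:,:,::-1]);print(W.o,W.R.round(2).tolist(),red(W))
Rz=R.from_euler('z',-.186).as_matrix();c=np.array([547.5,-242.7,0])
for P in [(0,0,136),(47.5,103,40),(47.5,-103,40),(-47.5,103,40),(-47.5,-103,40),(0,62,136),(0,-62,136)]:print(P,W.proj(Rz@np.array(P)+c)[0].round(0))
E
```

```text
mags [179.4   0.6]
err mm [  -4.6   -5.4 -128.9] dist 129.1 deg 0.6 clock 1.7 F [ 0.8  0.5 -0.1] w 85.33044270852548 q [-0.14  0.34 -0.05  0.   -1.18 -0.04]
[0.0006, 0.0215, 0.001, -0.0, 0.002, 0.0]
[0.0006, 0.0215, 0.001, -0.0, 0.002, 0.0]
[0.0006, 0.0215, 0.001, -0.0, 0.002, 0.0]
[0.0006, 0.0215, 0.001, -0.0, 0.002, 0.0]
[0.0006, 0.0215, 0.001, -0.0, 0.002, 0.0]
[0.0006, 0.0215, 0.001, -0.0, 0.002, 0.0]
[ 539.81579909 -303.99717426  379.47332987] [[-0.99, 0.17, 0.04], [0.17, 0.95, 0.26], [0.0, 0.26, -0.96]] [(np.int32(529), array([325.5, 182.7]))]
(0, 0, 136) [327. 189.]
(47.5, 103, 40) [285. 251.]
(47.5, -103, 40) [282.  69.]
(-47.5, 103, 40) [364. 252.]
(-47.5, -103, 40) [373.  70.]
(0, 62, 136) [326. 258.]
(0, -62, 136) [328. 110.]
```

View pics/w1.png

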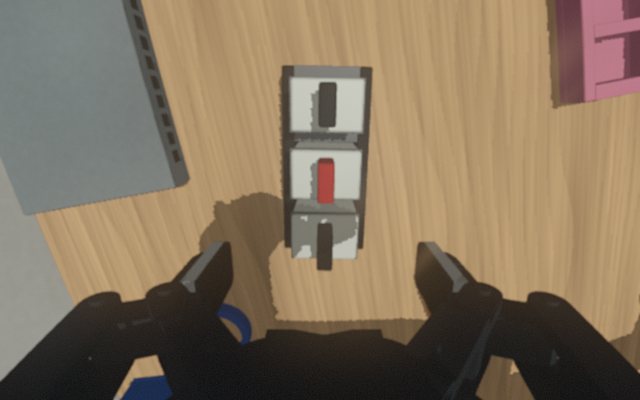

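The wrist view shows the red tab at (325,181) in the middle bay, between the black tabs at (327,104) and (324,246). The cradle corners lie within 2–5 px of prediction. They suggest y is about 4 mm lower, so I'll check the tab's outline.

```bash
python3 - <<'E'
from h import *
W=Cam("wrist")
h=cv2.cvtColor(W.im,cv2.COLOR_RGB2HSV).astype(int);m=((h[...,0]<8)|(h[...,0]>172))&(h[...,1]>120)&(h[...,2]>50)
m[:,:280]=0;m[:,370:]=0;m[:140]=0;m[230:]=0
ys,xs=np.where(m);obs=np.array([xs.min(),xs.max()+1,ys.min(),ys.max()+1])-.5;print(obs)
box=np.array([(x,y,z) for x in(-7,7) for y in(-17,17) for z in(102,136)],float)
def res(q):
    p=W.proj(box@R.from_euler('z',-.186).as_matrix().T+[q[0],q[1],0]);return np.array([p[:,0].min(),p[:,0].max(),p[:,1].min(),p[:,1].max()])-obs
r=least_squares(res,[547,-243]);print(r.x,r.fun)
E
```

```text
[316.5 332.5 159.5 203.5]
[ 548.32060768 -246.5171858 ] [-0.89060854  0.86004911 -1.67369667  1.60622958]
```

```bash
python3 go.py 548 -246 107 -0.186 0 5
```

```text
mags [179.5   0.5]
err mm [  -2.2   -7.6 -128.6] dist 128.8 deg 0.5 clock 1.8 F [-0.5 -0.2 -0.2] w 85.74567366367093 q [-0.14  0.34 -0.05  0.   -1.18 -0.04]
[0.0001, 0.0257, 0.0015, -0.0, 0.002, 0.0]
[0.0001, 0.0257, 0.0015, -0.0, 0.002, 0.0]
[0.0001, 0.0257, 0.0016, -0.0, 0.002, 0.0]
[0.0001, 0.0257, 0.0016, -0.0, 0.002, 0.0]
[0.0001, 0.0257, 0.0016, -0.0, 0.002, 0.0]
```

Request:
{"api": "play_rows", "payload": {
  "series": [
    [0, 0.0257, 0.0016, 0, 0.002, 0, 0.0854],
    [0, 0.0257, 0.0016, 0, 0.002, 0, 0.0854],
    [0, 0.0257, 0.0016, 0, 0.002, 0, 0.0854],
    [0, 0.0257, 0.0016, 0, 0.002, 0, 0.0854],
    [0, 0.022, 0.0016, 0, 0.001, 0, 0.0854],
    [0, 0, 0, 0, 0, 0, 0.0854]
  ]
}}

```text
clock: 2.4
position: [546.1, -251.2, 108.9]
ee_rot: [-0.069, -0.703, 0.704, 0.068]
contact_force: [-0.6, -0.2, 0.8]
gripper_width: 85.1
```

```bash
python3 go.py 548 -246 107 -0.186 0 1
```

```text
mags [179.5   0.5]
err mm [ 1.9  5.2 -1.9] dist 5.9 deg 0.5 clock 2.4 F [-0.6 -0.2  0.8] w 85.08239143287243 q [-0.16  0.45 -0.21  0.   -0.9  -0.03]
[-0.0009, 0.0019, -0.0055, -0.002, -0.008, -0.001]
```

Request:
{"api": "play_rows", "payload": {
  "series": [
    [-0.001, 0.002, -0.0055, -0.002, -0.008, -0.001, 0.0854],
    [0, 0, 0, 0, 0, 0, 0.03],
    [0, 0, 0, 0, 0, 0, 0.03],
    [0, 0, 0, 0, 0, 0, 0.03]
  ]
}}

```text
clock: 2.8
position: [549.8, -247.2, 110.8]
ee_rot: [-0.068, -0.704, 0.704, 0.064]
contact_force: [0.3, -0.0, -1.4]
gripper_width: 43.8
```

Request:
{"api": "play_rows", "payload": {
  "series": [
    [0, 0, 0, 0, 0, 0, 0.0],
    [0, 0, 0, 0, 0, 0, 0.0],
    [0, 0, 0, 0, 0, 0, 0.0],
    [0, 0, 0, 0, 0, 0, 0.0],
    [0, 0, 0, 0, 0, 0, 0.0]
  ]
}}

```text
clock: 3.3
position: [549.8, -246.9, 112.1]
ee_rot: [-0.068, -0.704, 0.704, 0.063]
contact_force: [0.0, 0.6, 0.2]
gripper_width: 12.8
```

```bash
python3 go.py 548 -246 257 -0.186 0 6
```

```text
mags [180.    0.4]
err mm [ -1.8   0.9 144.9] dist 145.0 deg 0.4 clock 3.3 F [0.  0.6 0.2] w 12.754379976847558 q [-0.15  0.45 -0.21  0.   -0.9  -0.03]
[0.0002, -0.0242, -0.0001, -0.0, -0.0, -0.001]
[0.0002, -0.0242, -0.0001, -0.0, -0.0, -0.001]
[0.0002, -0.0242, -0.0001, -0.0, -0.0, -0.001]
[0.0002, -0.0242, -0.0001, -0.0, -0.0, -0.001]
[0.0003, -0.0242, -0.0001, -0.0, -0.0, -0.001]
[0.0003, -0.0242, -0.0001, -0.0, -0.0, -0.001]
```

Request:
{"api": "play_rows", "payload": {
  "series": [
    [0, 0, 0, 0, 0, 0, 0.03],
    [0, 0, 0, 0, 0, 0, 0.03],
    [0, 0.004, 0, 0, 0, 0, 0.03],
    [0, 0, 0, 0, 0, 0, 0.03]
  ]
}}

```text
clock: 3.7
position: [550.5, -247.2, 108.3]
ee_rot: [-0.069, -0.704, 0.705, 0.063]
contact_force: [-0.3, 0.5, -0.2]
gripper_width: 29.6
```

```bash
for i in 1 2 3; do python3 -c "
from h import *
g=Cam('side');s=read_state();print(s['clock'],s['position'].round(1),s['contact_force'].round(1),s['gripper_width'])";done
```

```text
3.75 [ 550.8 -247.3  108.6] [-0.5 -0.  -0.2] 29.99306507429224
3.8 [ 550.9 -247.3  108.8] [ 0.2  0.4 -0.2] 29.92515537697278
3.85 [ 550.9 -247.3  108.9] [-0.1 -0.1 -1. ] 30.240405054543313
```

Request:
{"api": "play_rows", "payload": {
  "series": [
    [0, 0, 0, 0, 0, 0, 0.0],
    [0, 0, 0, 0, 0, 0, 0.0],
    [0, 0, 0, 0, 0, 0, 0.0],
    [0, 0, 0, 0, 0, 0, 0.0],
    [0, -0.004, 0, 0, 0, 0, 0],
    [0, -0.006, 0, 0, 0, 0, 0],
    [0, -0.01, 0, 0, 0, 0, 0],
    [0, -0.01, 0, 0, 0, 0, 0]
  ]
}}

```text
clock: 4.65
position: [547.7, -246.1, 136.3]
ee_rot: [0.066, 0.704, -0.704, -0.066]
contact_force: [0.0, 0.1, -4.7]
gripper_width: 13.0
```

```bash
python3 go.py 550.5 -247 275 -0.186 0 7
```

```text
mags [1.799e+02 1.000e-01]
err mm [  2.8  -0.9 138.7] dist 138.8 deg 0.1 clock 4.65 F [ 0.   0.1 -4.7] w 12.986037415008036 q [-0.15  0.42 -0.18 -0.   -0.96 -0.03]
[-0.0004, -0.0198, 0.0, 0.0, -0.0, -0.0]
[-0.0004, -0.0198, 0.0, 0.0, -0.0, -0.0]
[-0.0004, -0.0198, 0.0, 0.0, -0.0, -0.0]
[-0.0004, -0.0198, 0.0, 0.0, -0.0, -0.0]
[-0.0004, -0.0198, 0.0, 0.0, -0.0, -0.0]
[-0.0004, -0.0198, 0.0, 0.0, -0.0, -0.0]
[-0.0004, -0.0198, 0.0001, 0.0, -0.0, -0.0]
```

Request:
{"api": "play_rows", "payload": {
  "series": [
    [0, -0.018, 0, 0, 0, 0, 0],
    [-0.0005, -0.02, 0, 0, 0, 0, 0],
    [-0.0005, -0.02, 0, 0, 0, 0, 0],
    [-0.0005, -0.02, 0, 0, 0, 0, 0],
    [-0.0005, -0.02, 0, 0, 0, 0, 0],
    [-0.0005, -0.02, 0, 0, 0, 0, 0],
    [0, -0.02, 0, 0, 0, 0, 0],
    [0, 0, 0, 0, 0, 0, 0]
  ]
}}

```text
clock: 5.45
position: [548.7, -246.3, 286.2]
ee_rot: [0.068, 0.705, -0.703, -0.065]
contact_force: [-0.1, 0.7, -4.2]
gripper_width: 13.0
```

```bash
python3 go.py 430 30 290 0.3 -0.2 9; python3 - <<'E'
from h import *
im=[]
for n,x,y in(("scene",195,150),("side",270,95)):
    c=Cam(n).im[y:y+150,x:x+100,::-1];im.append(cv2.resize(c,(400,600),interpolation=cv2.INTER_CUBIC))
cv2.imwrite("pics/m2.png",np.hstack(im))
E
```

```text
mags [152.2  30.1]
err mm [-118.7  276.3    3.8] dist 300.8 deg 30.1 clock 5.45 F [-0.1  0.7 -4.2] w 13.023249651366864 q [-0.15  0.31  0.04 -0.   -1.29 -0.03]
[0.0187, -0.0004, -0.0277, -0.005, -0.054, 0.021]
[0.0172, -0.0007, -0.0287, -0.005, -0.054, 0.021]
[0.0156, -0.0009, -0.0296, -0.005, -0.054, 0.021]
[0.0139, -0.001, -0.0304, -0.005, -0.054, 0.021]
[0.0122, -0.0011, -0.0311, -0.005, -0.054, 0.021]
[0.0105, -0.0012, -0.0317, -0.005, -0.054, 0.021]
[0.0088, -0.0012, -0.0322, -0.005, -0.054, 0.021]
[0.007, -0.0012, -0.0327, -0.005, -0.054, 0.021]
[0.0052, -0.0012, -0.033, -0.005, -0.054, 0.021]
```

View pics/m2.png

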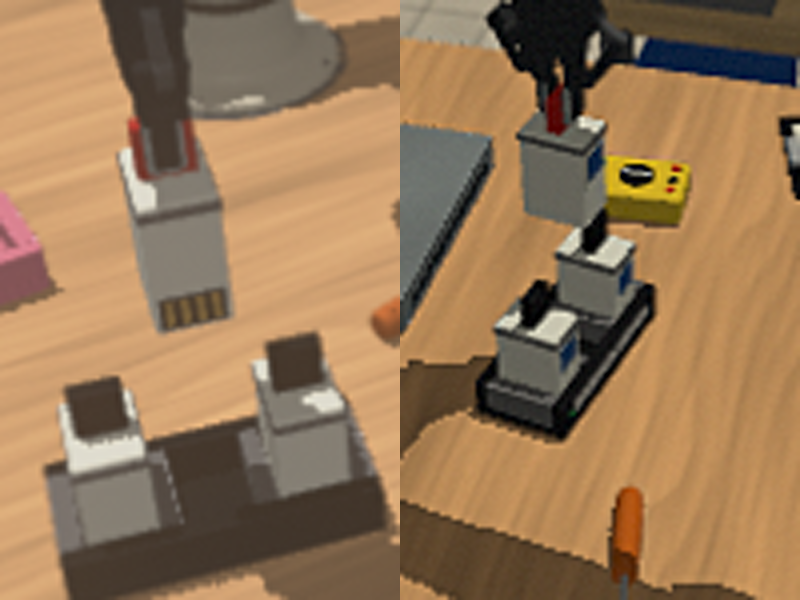

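The pack is lifted clean: the brass strip at (190,310) in the crop faces +x, and both black packs are still seated. Next I'll go to a viewing place to measure the camera head with the wrist camera.

```bash
python3 go.py 440 130 350 -0.186 0 10
```

```text
mags [179.8   0.4]
err mm [-107.1  375.4   67.8] dist 396.2 deg 0.4 clock 5.55 F [-1.1  0.3 -5.2] w 13.253667575581876 q [-0.15  0.31  0.03 -0.   -1.29 -0.03]
[0.0176, -0.0066, -0.0349, 0.0, -0.0, 0.0]
[0.0176, -0.0066, -0.0349, 0.0, -0.0, 0.0]
[0.0176, -0.0066, -0.0349, 0.0, -0.0, 0.0]
[0.0176, -0.0066, -0.0349, 0.0, -0.0, 0.0]
[0.0175, -0.0067, -0.0349, 0.0, -0.0, 0.0]
[0.0175, -0.0067, -0.0349, 0.0, -0.0, 0.0]
[0.0175, -0.0067, -0.0349, 0.0, -0.0, 0.0]
[0.0175, -0.0067, -0.0349, 0.0, -0.0, 0.0]
[0.0175, -0.0067, -0.0349, 0.0, -0.0, 0.0]
[0.0175, -0.0068, -0.0349, 0.0, -0.0, 0.0]
```

Request:
{"api": "play_rows", "payload": {
  "series": [
    [0.0176, -0.0067, -0.035, 0, 0, 0, 0],
    [0.0176, -0.0067, -0.035, 0, 0, 0, 0],
    [0.0176, -0.0067, -0.035, 0, 0, 0, 0],
    [0.0176, -0.0067, -0.035, 0, 0, 0, 0],
    [0.0176, -0.0067, -0.035, 0, 0, 0, 0],
    [0.0176, -0.0067, -0.035, 0, 0, 0, 0],
    [0.0176, -0.0067, -0.035, 0, 0, 0, 0],
    [0.0176, -0.0067, -0.035, 0, 0, 0, 0],
    [0.017, -0.0067, -0.034, 0, 0, 0, 0],
    [0, 0, 0, 0, 0, 0, 0]
  ]
}}

```text
clock: 6.55
position: [440.5, 104.0, 329.3]
ee_rot: [0.056, 0.705, -0.702, -0.082]
contact_force: [-0.2, -0.9, -5.3]
gripper_width: 12.9
```

```bash
python3 go.py 440 130 350 -0.186 0 1;python3 - <<'E'
from h import *
import pickle
W=Cam("wrist");print(W.o,W.R.round(2).tolist())
pickle.dump(W,open("w2.pkl","wb"));cv2.imwrite("pics/w2.png",W.im[:,:,::-1])
for P in [(715.7,309,314),(615,244,208)]:print(W.proj(P))
E
```

```text
mags [179.5   2.3]
err mm [-0.5 26.  20.7] dist 33.3 deg 2.3 clock 6.55 F [-0.2 -0.9 -5.3] w 12.903420696590816 q [ 0.57  0.04 -0.18 -0.03 -1.37 -0.76]
[0.0063, -0.0205, -0.0254, 0.0, -0.009, 0.038]
[432.51383161  36.59520293 472.65544385] [[-0.98, 0.2, 0.02], [0.19, 0.94, 0.27], [0.04, 0.26, -0.96]]
[[ 53.04291537 510.84343595]]
[[180.81662134 349.00977594]]
```

View pics/w2.png

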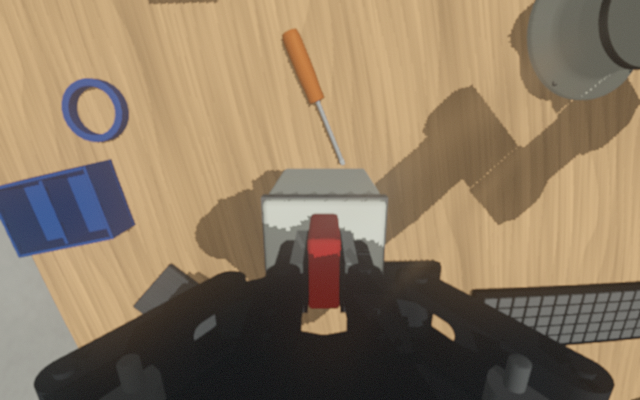

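The gripper hides the camera head in this view. I'll work out a tool yaw and place where the wrist camera sees the head clear of the fingers.

```bash
python3 - <<'E'
from h import *
import pickle
from go import tool_for
W=pickle.load(open("w2.pkl","rb"));s=read_state();Rt=R.from_quat(s["ee_rot"]).as_matrix()
o=Rt.T@(W.o-s["position"]);Rc=Rt.T@W.R;print(o,Rc.round(3).tolist());np.savez("wc.npz",o=o,R=Rc)
for yaw in(.9,1.2,1.5,1.8,2.1):
  for p in[(400,60,350),(430,100,350),(350,150,350),(420,60,400)]:
    T=tool_for(R.from_euler('ZY',[yaw,0]).as_matrix(),1);W.o=np.array(p)+T@o;W.R=T@Rc
    print(yaw,p,W.proj([(615,244,208),(715.7,309,314),(715.7,309,14)]).round(0).tolist())
E
```

```text
[   0.4764023  -144.11483895   66.33852324] [[1.0, 0.004, -0.002], [0.002, -0.266, 0.964], [0.003, -0.964, -0.266]]
0.9 (400, 60, 350) [[34.0, 126.0], [-181.0, 98.0], [72.0, 95.0]]
0.9 (430, 100, 350) [[82.0, 124.0], [-160.0, 87.0], [102.0, 93.0]]
0.9 (350, 150, 350) [[54.0, 17.0], [-136.0, -23.0], [86.0, 27.0]]
0.9 (420, 60, 400) [[86.0, 137.0], [-121.0, 109.0], [102.0, 105.0]]
1.2 (400, 60, 350) [[46.0, 36.0], [-119.0, -39.0], [88.0, 15.0]]
1.2 (430, 100, 350) [[97.0, 49.0], [-124.0, -59.0], [120.0, 24.0]]
1.2 (350, 150, 350) [[104.0, -68.0], [4.0, -100.0], [124.0, -47.0]]
1.2 (420, 60, 400) [[94.0, 64.0], [-107.0, -31.0], [115.0, 36.0]]
1.5 (400, 60, 350) [[88.0, -52.0], [39.0, -92.0], [130.0, -58.0]]
1.5 (430, 100, 350) [[139.0, -20.0], [-20.0, -175.0], [161.0, -39.0]]
1.5 (350, 150, 350) [[183.0, -133.0], [197.0, -31.0], [188.0, -106.0]]
1.5 (420, 60, 400) [[127.0, -7.0], [-38.0, -164.0], [151.0, -28.0]]
1.8 (400, 60, 350) [[162.0, -123.0], [235.0, 19.0], [198.0, -115.0]]
1.8 (430, 100, 350) [[203.0, -74.0], [130.0, -225.0], [222.0, -86.0]]
1.8 (350, 150, 350) [[284.0, -167.0], [313.0, 141.0], [270.0, -141.0]]
1.8 (420, 60, 400) [[184.0, -65.0], [83.0, -261.0], [208.0, -79.0]]
2.1 (400, 60, 350) [[260.0, -165.0], [326.0, 209.0], [283.0, -146.0]]
2.1 (430, 100, 350) [[286.0, -103.0], [278.0, -224.0], [298.0, -109.0]]
2.1 (350, 150, 350) [[392.0, -162.0], [327.0, 171.0], [361.0, -144.0]]
2.1 (420, 60, 400) [[260.0, -102.0], [234.0, -309.0], [280.0, -108.0]]
```

```bash
python3 go.py 450 95 400 0.9 0 10
```

```text
mags [117.2  62.9]
err mm [ 9.7 -7.4 71.5] dist 72.5 deg 62.9 clock 6.6 F [ 0.2  0.8 -5.2] w 12.839076910382737 q [ 0.57  0.04 -0.18 -0.03 -1.37 -0.76]
[-0.0008, -0.0072, 0.0005, 0.002, -0.11, 0.004]
[-0.0008, -0.0072, 0.0007, 0.002, -0.11, 0.004]
[-0.0007, -0.0072, 0.0007, 0.002, -0.11, 0.004]
[-0.0007, -0.0072, 0.0008, 0.002, -0.11, 0.004]
[-0.0006, -0.0072, 0.0009, 0.002, -0.11, 0.004]
[-0.0005, -0.0072, 0.001, 0.002, -0.11, 0.004]
[-0.0004, -0.0072, 0.0011, 0.002, -0.11, 0.004]
[-0.0003, -0.0072, 0.0011, 0.002, -0.11, 0.004]
[-0.0002, -0.0072, 0.0012, 0.002, -0.11, 0.004]
[-0.0001, -0.0072, 0.0012, 0.002, -0.11, 0.004]
```

Request:
{"api": "play_rows", "payload": {
  "series": [
    [-0.0008, -0.0075, 0.0006, 0.002, -0.11, 0.004, 0],
    [-0.0008, -0.0075, 0.0006, 0.002, -0.11, 0.004, 0],
    [-0.0007, -0.0075, 0.0007, 0.002, -0.11, 0.004, 0],
    [-0.0007, -0.0075, 0.0008, 0.002, -0.11, 0.004, 0],
    [-0.0006, -0.0075, 0.0009, 0.002, -0.11, 0.004, 0],
    [-0.0005, -0.0075, 0.001, 0.002, -0.11, 0.004, 0],
    [-0.0004, -0.0075, 0.001, 0.002, -0.11, 0.004, 0],
    [-0.0003, -0.0075, 0.001, 0.002, -0.11, 0.004, 0],
    [0, -0.0075, 0.001, 0.002, -0.11, 0.004, 0],
    [0, 0, 0, 0, 0, 0, 0]
  ]
}}

```text
clock: 7.6
position: [444.4, 86.4, 382.8]
ee_rot: [0.295, -0.648, 0.648, -0.271]
contact_force: [0.1, -0.3, -4.4]
gripper_width: 12.6
```

```bash
python3 go.py 450 95 400 .9 0 1;python3 - <<'E'
from h import *
import pickle
W=Cam("wrist");S=Cam("scene");D=Cam("side")
pickle.dump((W,S,D),open("w3.pkl","wb"));cv2.imwrite("pics/w3.png",W.im[:,:,::-1])
for P in [(615,244,208)]:print(W.proj(P))
c=lambda im,x,y,w=100,h=75:cv2.resize(im[y:y+h,x:x+w,::-1],(400,300),interpolation=cv2.INTER_CUBIC)
cv2.imwrite("pics/m3.png",np.vstack([cv2.resize(W.im[0:200,0:400,::-1],(800,400)),np.hstack([c(S.im,395,145),c(D.im,190,200)])])[:600])
E
```

```text
mags [175.6   4.8]
err mm [ 5.6  8.6 17.2] dist 20.1 deg 4.8 clock 7.6 F [ 0.1 -0.3 -4.4] w 12.621538246977098 q [ 0.55  0.03 -0.08 -0.   -1.5   0.27]
[-0.0096, -0.0175, -0.002, 0.014, -0.078, 0.031]
[[ 96.16848621 158.94057258]]
```

View pics/m3.png

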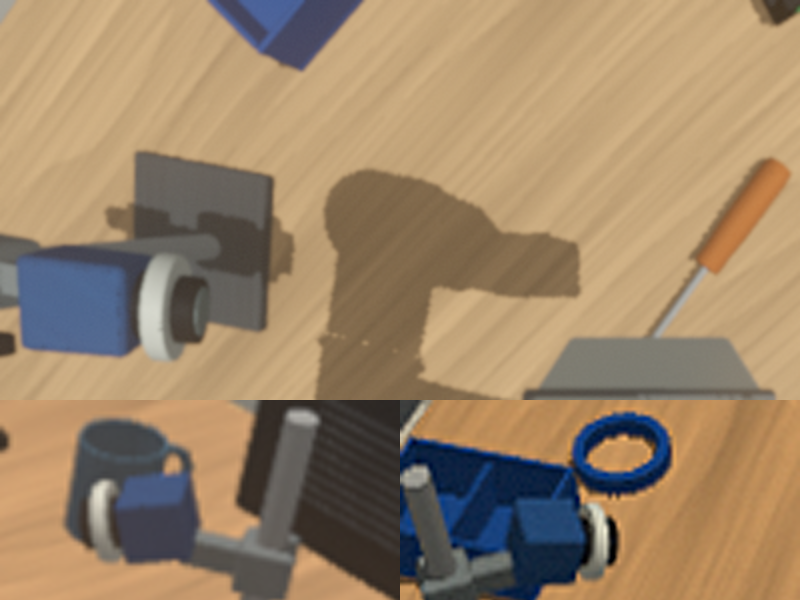

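```bash
cat > fit.py <<'E'
from h import *
import pickle
W,S,D=pickle.load(open("w3.pkl","rb"))
def pts(q):
    cx,cy,yaw,z,dx,r=q;Rz=R.from_euler('z',yaw).as_matrix();H=R.from_euler('ZY',[yaw,-np.radians(20)]).as_matrix();c=np.array([cx,cy,0])
    st=lambda *p:c+Rz@np.array(p,float);G=st(-120,0,z);ring=G+H@[r,0,0]
    return [(S,st(0,0,314),(470.5,149.3)),(D,st(0,0,314),(193.25,218.75)),(W,G,(100,153.5)),(W,st(dx-55,-65,14),(136,88.5)),(W,st(dx+55,-65,14),(68.5,76)),(W,st(dx-55,65,14),(132.5,165)),(S,ring,(421.3,175)),(D,ring,(238.5,235.3)),(W,ring,(81.5,153.5))],G,H
def res(q): return np.concatenate([c.proj(P)[0]-p for c,P,p in pts(q)[0]])
r=least_squares(res,[715,309,.57,208,0,18],loss='soft_l1',x_scale=[10,10,.1,10,10,10]);o,G,H=pts(r.x)
print(r.x.round(3),"G",G.round(1),res(r.x).reshape(-1,2).round(1).tolist())
J=r.jac;print("sd",np.sqrt(np.diag(np.linalg.inv(J.T@J))).round(2))
F=G-120*H[:,0];org=F-H@[32,0,15];np.savez("cam.npz",G=G,H=H,F=F,org=org,yaw=r.x[2]);print("F",F,"org",org)
E
python3 fit.py
```

```text
[7.13713e+02 3.10045e+02 6.28000e-01 2.04395e+02 4.24800e+00 1.61200e+01] G [616.6 239.6 204.4] [[-0.5, -0.7], [0.3, 0.3], [-0.3, 0.9], [-0.0, -0.7], [-0.0, -0.4], [0.1, 2.2], [0.4, 0.1], [-1.4, -0.3], [0.5, -0.9]]
sd [1.11 1.13 0.01 1.78 1.54 1.35]
F [525.29486568 173.38054821 163.35272803] org [505.10640595 158.73736564 138.31269413]
```

```bash
python3 - <<'E'
from go import *
d=np.load("cam.npz");t=d["org"]+d["H"]@[0,0,96.7];print("TCP",t);pre=t+d["H"]@[-50,0,30];print(pre)
best(pre,d["H"],9)
E
```

```text
TCP [478.33400604 139.31869056 229.18097056]
[431.9948105  105.70774106 240.27074202]
mags [169.2  24.6]
err mm [ -11.9   18.9 -141.5] dist 143.3 deg 24.6 clock 7.75 F [-0.2 -0.2 -4.3] w 13.14318413610338 q [ 0.55  0.03 -0.08 -0.   -1.5   0.27]
[-0.0012, 0.0157, -0.0022, 0.005, 0.021, 0.042]
[-0.0004, 0.0157, -0.0023, 0.005, 0.021, 0.042]
[0.0003, 0.0157, -0.0024, 0.005, 0.021, 0.042]
[0.001, 0.0157, -0.0024, 0.005, 0.021, 0.042]
[0.0017, 0.0156, -0.0025, 0.005, 0.021, 0.042]
[0.0024, 0.0155, -0.0025, 0.005, 0.021, 0.042]
[0.0031, 0.0154, -0.0025, 0.005, 0.021, 0.042]
[0.0038, 0.0152, -0.0025, 0.005, 0.021, 0.042]
[0.0045, 0.0151, -0.0025, 0.005, 0.021, 0.042]
```

Request:
{"api": "play_rows", "payload": {
  "series": [
    [-0.001, 0.0157, -0.0022, 0.005, 0.021, 0.042, 0],
    [0, 0.0157, -0.0023, 0.005, 0.021, 0.042, 0],
    [0, 0.0157, -0.0024, 0.005, 0.021, 0.042, 0],
    [0.001, 0.0157, -0.0024, 0.005, 0.021, 0.042, 0],
    [0.0017, 0.0156, -0.0025, 0.005, 0.021, 0.042, 0],
    [0.0024, 0.0155, -0.0025, 0.005, 0.021, 0.042, 0],
    [0.003, 0.0154, -0.0025, 0.005, 0.021, 0.042, 0],
    [0.004, 0.0152, -0.0025, 0.005, 0.021, 0.042, 0],
    [0.0045, 0.015, -0.0025, 0.005, 0.021, 0.042, 0],
    [0, 0, 0, 0, 0, 0, 0]
  ]
}}

```text
clock: 8.75
position: [423.5, 99.8, 224.9]
ee_rot: [-0.095, 0.703, -0.63, 0.317]
contact_force: [-1.3, -0.2, -5.4]
gripper_width: 13.2
```

```bash
cat > nxt.py <<'E'
from go import *
d=np.load("cam.npz");a=[float(v) for v in sys.argv[1:]]  # camera-frame offset of pack from goal, n, [corr x y z of pack in its frame]
t=d["org"]+d["H"]@[0,0,96.7]+d["H"]@a[:3];best(t,d["H"],int(a[3]))
E
python3 nxt.py 0 0 0 4
```

```text
mags [178.4   1.9]
err mm [54.9 39.5  4.3] dist 67.8 deg 1.9 clock 8.75 F [-1.3 -0.2 -5.4] w 13.156540383983845 q [ 0.6  -0.1  -0.63 -0.01 -0.7  -0.  ]
[-0.0163, 0.0045, -0.0004, -0.001, -0.007, 0.004]
[-0.0163, 0.0046, -0.0003, -0.001, -0.007, 0.004]
[-0.0163, 0.0046, -0.0002, -0.001, -0.007, 0.004]
[-0.0163, 0.0047, -0.0001, -0.001, -0.007, 0.004]
```

Request:
{"api": "play_rows", "payload": {
  "series": [
    [-0.016, 0.0045, 0, -0.001, -0.007, 0.004, 0],
    [-0.016, 0.0045, 0, -0.001, -0.007, 0.004, 0],
    [-0.016, 0.0045, 0, -0.001, -0.007, 0.004, 0],
    [-0.014, 0.004, 0, -0.001, -0.007, 0.004, 0],
    [0, 0, 0, 0, 0, 0, 0]
  ]
}}

```text
clock: 9.25
position: [484.5, 141.0, 232.6]
ee_rot: [-0.099, 0.699, -0.625, 0.334]
contact_force: [0.3, 0.2, -3.8]
gripper_width: 13.0
```

```bash
python3 nxt.py 0 0 0 1; cat > look.py <<'E'
from h import *
import sys,pickle
W,S,D=Cam("wrist"),Cam("scene"),Cam("side");s=read_state();pickle.dump((W,S,D,s["position"],s["ee_rot"]),open("w4.pkl","wb"))
c=lambda im,x,y,w=100,h=75:cv2.resize(im[y:y+h,x:x+w,::-1],(400,300),interpolation=cv2.INTER_CUBIC)
cv2.imwrite(sys.argv[1],np.vstack([np.hstack([c(S.im,345,140),c(D.im,190,180)]),np.hstack([c(W.im,0,80,267,200),c(W.im,240,110,200,150)])]))
print(W.proj(np.load("cam.npz")["G"]))
E
python3 look.py pics/m4.png
```

```text
mags [179.8   0.3]
err mm [-6.1 -1.7 -3.5] dist 7.2 deg 0.3 clock 9.25 F [ 0.3  0.2 -3.8] w 13.040433086085388 q [ 0.6   0.02 -0.5  -0.01 -0.7   0.04]
[0.0068, 0.0012, -0.0023, -0.002, 0.004, -0.001]
[[137.94244196 202.24659754]]
```

View pics/m4.png

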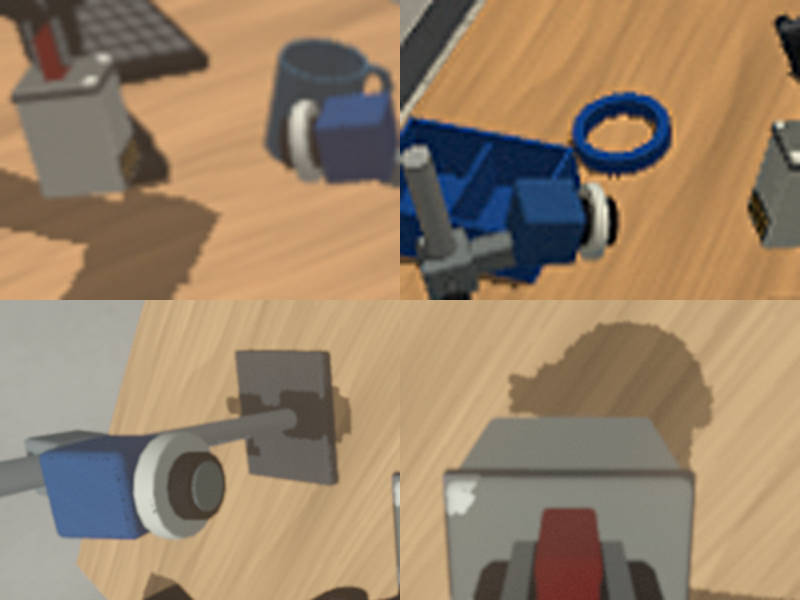

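The wrist crop shows the glass at (137,203) against a predicted (138,202). The pack's top edge corners are at about (263,196) and (386,196), and its lower corners at (285,170) and (362,170). I'll fit the in-hand pose from those, and add this view to the lens fit.

```bash
cat > hand.py <<'E'
from h import *
import pickle
W,S,D,p,q=pickle.load(open("w4.pkl","rb"));T=R.from_quat(q).as_matrix();A=np.c_[-T[:,0],-T[:,2],-T[:,1]]
A[:,1]=np.cross(A[:,2],A[:,0])
P=np.array([(32,-23,90),(-32,-23,90),(32,-23,0),(-32,-23,0)],float);ob=np.array([(263,196),(386,196.5),(285,169.5),(362,169.5)])
def pk(v): return R.from_rotvec(v[3:]).as_matrix(),np.array([v[0],v[1],v[2]-96.7])
def w(v,X): r,t=pk(v);return (A@((r@(np.atleast_2d(X)).T).T+t).T).T+p
pr=np.array([1,3,2,.01,.04,.01])
f=lambda v:np.r_[(W.proj(w(v,P))-ob).ravel()/1.0,v/pr]
r=least_squares(f,np.zeros(6));print("pred0",W.proj(w(np.zeros(6),P)).round(1).tolist());print("inhand",r.x.round(3),r.fun[:8].round(1))
np.save("inhand.npy",r.x)
# contact strip as the other cameras should see it
X=[(32,0,15),(32,-23,0),(32,23,0),(32,-23,90),(-32,-23,0),(32,23,90)]
for c in(S,D):print(c.proj(w(r.x,X)).round(1).tolist())
E
python3 hand.py
sed -i 's#^def pts#W4=pickle.load(open("w4.pkl","rb"))[0]\ndef pts#; s#(W,ring,(81.5,153.5))\]#(W,ring,(81.5,153.5)),(W4,G,(136.8,203.4)),(W4,st(dx-55,-65,14),(219.5,114.5)),(W4,st(dx+55,-65,14),(158,114)),(W4,st(dx-55,65,14),(225,202))]#' fit.py; python3 fit.py
```

```text
pred0 [[267.9, 200.3], [393.4, 200.8], [288.1, 168.1], [368.9, 168.4]]
inhand [ 2.962e+00  9.220e-01 -2.833e+00  2.100e-02  1.000e-03  4.000e-03] [-0.1  0.8  0.1  0.4 -0.2 -0.9  2.5 -0.9]
[[376.9, 180.0], [376.1, 188.6], [380.3, 180.3], [368.0, 161.0], [355.6, 190.2], [372.6, 153.3]]
[[278.6, 234.2], [275.1, 232.9], [279.8, 243.1], [282.4, 210.1], [294.0, 232.3], [287.5, 220.1]]
[7.13550e+02 3.10104e+02 6.26000e-01 2.05325e+02 3.60100e+00 1.57100e+01] G [616.3 239.8 205.3] [[-0.5, -0.7], [0.3, 0.3], [-0.8, 1.4], [0.5, -0.5], [0.5, -0.2], [0.5, 2.4], [0.3, -0.2], [-1.3, -0.4], [0.4, -0.4], [0.3, -0.5], [-1.9, -0.8], [-0.2, -0.3], [-0.5, 3.1]]
sd [1.09 1.01 0.01 1.25 1.55 1.21]
F [524.95811864 173.67973013 164.28273371] org [504.75102629 159.06227067 139.24269981]
```

```bash
python3 nxt.py -1 -0.5 1.5 1
```

```text
mags [179.8   0.3]
err mm [-4.3 -0.7 -0.1] dist 4.4 deg 0.3 clock 9.4 F [-0.1 -0.6 -5.4] w 13.085253128167512 q [ 0.6   0.02 -0.51 -0.01 -0.7   0.04]
[0.0037, -0.0012, -0.002, -0.0, 0.004, 0.003]
```

Request:
{"api": "play_rows", "payload": {
  "series": [
    [0.0037, -0.001, -0.002, 0, 0.004, 0.003, 0],
    [0, 0, 0, 0, 0, 0, 0],
    [0, 0, 0, 0, 0, 0, 0]
  ]
}}

```text
clock: 9.7
position: [475.7, 137.6, 230.8]
ee_rot: [-0.098, 0.7, -0.625, 0.331]
contact_force: [-0.0, -1.1, -4.6]
gripper_width: 12.9
```

```bash
python3 - <<'E'
from h import *
import pickle
W,S,D=Cam("wrist"),Cam("scene"),Cam("side");s=read_state();pickle.dump((W,S,D,s["position"],s["ee_rot"]),open("w5.pkl","wb"))
c=lambda im,x,y,w=100,h=50:cv2.resize(im[y:y+h,x:x+w,::-1],(800,h*8),interpolation=cv2.INTER_CUBIC)
a=c(S.im,344,147,100,37);b=c(D.im,225,208,100,37)
cv2.imwrite("pics/m5.png",np.vstack([a,b]));print(s["position"],s["clock"])
E
python3 nxt.py -1 -0.5 1.5 1
```

```text
[475.88865887 137.68111522 230.7769424 ] 9.85
mags [1.799e+02 1.000e-01]
err mm [1.2 0.7 0.4] dist 1.5 deg 0.1 clock 9.85 F [ 0.4  0.3 -4.9] w 13.061706401429289 q [ 0.61  0.01 -0.52 -0.01 -0.69  0.03]
[-0.0014, 0.0001, 0.0001, -0.0, -0.001, 0.001]
```

View pics/m5.png

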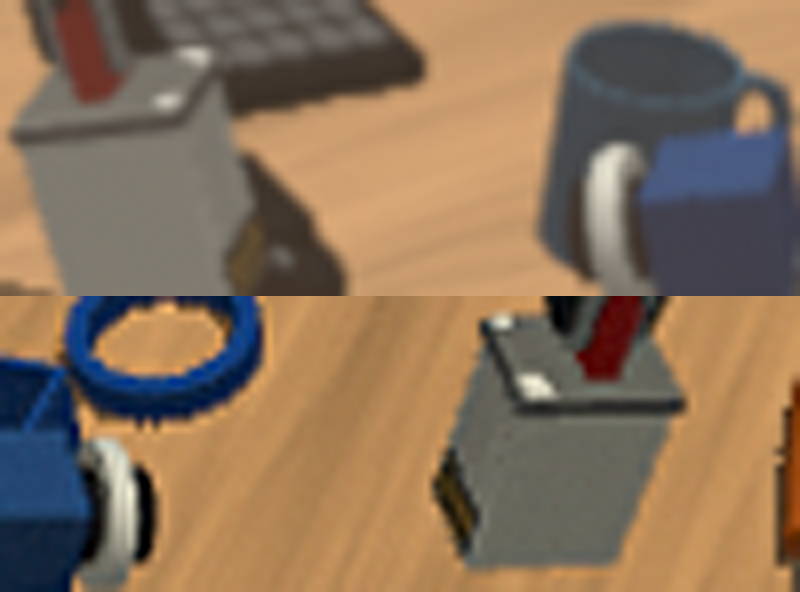

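```bash
cat > joint.py <<'E'
from h import *
import pickle
W3,S,D=pickle.load(open("w3.pkl","rb"));W4,_,_,p4,q4=pickle.load(open("w4.pkl","rb"));W5,_,_,p5,q5=pickle.load(open("w5.pkl","rb"))
def A(q): T=R.from_quat(q).as_matrix();return np.c_[-T[:,0],-T[:,2],-T[:,1]]
PS=[((32,0,15),(374.75,178.6)),((32,-23,90),(367.1,163)),((-32,-23,90),(345.9,163.6)),((32,23,90),(370.9,154.75))]
PD=[((32,0,15),(282.1,233.5)),((32,23,0),(283.1,242)),((-32,23,0),(301.9,242)),((32,23,90),(290,222.25)),((-32,23,90),(310.4,221.9)),((32,-23,90),(285.4,211.6))]
PW=[((32,-23,90),(263,196)),((-32,-23,90),(386,196.5)),((32,-23,0),(285,169.5)),((-32,-23,0),(362,169.5))]
def unpack(v):
    yaw=v[2];Rz=R.from_euler('z',yaw).as_matrix();H=R.from_euler('ZY',[yaw,-np.radians(20)]).as_matrix();c=np.r_[v[:2],0]
    st=lambda *x:c+Rz@np.array(x,float);G=st(-120,0,v[3]);h=v[6:12];r=R.from_rotvec(h[3:]).as_matrix();t=h[:3]-[0,0,96.7]
    pk=lambda p,q,X:p+A(q)@(r@np.array(X,float)+t)
    return st,G,H,G+H@[v[5],0,0],pk,r
def res(v,full=False):
    st,G,H,ring,pk,_=unpack(v);bS,bD,bW=v[12:15],v[15:18],v[18:21];dx=v[4];o=[]
    add=lambda c,b,X,p:o.append(c.proj(X-b)[0]-p)
    add(S,bS,st(0,0,314),(470.5,149.3));add(D,bD,st(0,0,314),(193.25,218.75));add(S,bS,ring,(420.3,174.2));add(D,bD,ring,(238.5,235.3));add(D,bD,G,(243.5,235.4))
    for W,L in((W3,[(G,(100,153.5)),(ring,(81.5,153.5)),(st(dx-55,-65,14),(136,88.5)),(st(dx+55,-65,14),(68.5,76))]),(W4,[(G,(136.8,203.4)),(st(dx-55,-65,14),(219.5,114.5)),(st(dx+55,-65,14),(158,114))])):
        for X,p in L: add(W,W.R@bW,X,p)
    n=len(o)
    for X,p in PS:add(S,bS,pk(p5,q5,X),p)
    for X,p in PD:add(D,bD,pk(p5,q5,X),p)
    for X,p in PW:add(W4,W4.R@bW,pk(p4,q4,X),p)
    o=np.array(o)
    return o if full else np.r_[o.ravel()/.6,v[6:12]/[1,2,2,.04,.015,.01],v[12:]/2]
v0=np.r_[713.5,310,.626,205,3.6,15.7,np.zeros(15)]
r=least_squares(res,v0,loss='soft_l1',x_scale=np.r_[10,10,.1,10,10,10,1,1,1,.01,.01,.01,np.ones(9)]);v=r.x
sd=np.sqrt(np.diag(np.linalg.inv(r.jac.T@r.jac)))
print("head",v[:6].round(3),sd[:4].round(3));print("hand",v[6:12].round(3),sd[6:12].round(3));print("bias",v[12:].round(1));print(res(v,1).round(1).tolist())
def report(p,q):
    st,G,H,ring,pk,rr=unpack(v);c=H.T@(pk(p,q,(32,0,15))-G);print("contacts in head frame",c.round(1),"rot err deg",np.degrees(R.from_matrix(H.T@A(q)@rr).as_rotvec()).round(2))
    Rp=H@rr.T;t=v[6:9]-[0,0,96.7];F=G-120*H[:,0];pos=F-H@[32,0,15]-Rp@t;return pos,Rp
if __name__=="__main__":
    import go
    s=read_state();pos,Rp=report(s["position"],s["ee_rot"]);U,_,V=np.linalg.svd(Rp);go.best(pos,U@V,1)
E
python3 joint.py
```

```text
head [7.12326e+02 3.09624e+02 6.26000e-01 2.04226e+02 2.65500e+00 1.58390e+01] [1.562 1.412 0.005 1.463]
hand [ 1.127e+00  1.721e+00 -3.724e+00  3.000e-02  2.000e-03  2.000e-03] [1.185 1.443 1.402 0.005 0.005 0.005]
bias [-1.1 -0.9  1.1  1.6  0.1  0.2  1.9 -0.   0.4]
[[-0.5, -0.4], [1.4, 0.4], [1.3, 1.2], [-0.3, -0.1], [-0.0, -0.3], [-0.9, 1.7], [0.3, -0.0], [0.6, -0.0], [0.5, 0.2], [0.1, -0.2], [-2.0, -0.6], [-0.4, -0.1], [0.6, 1.4], [-0.9, -1.7], [-0.5, 0.1], [0.0, -1.3], [-0.6, 1.3], [-0.4, 1.6], [-0.0, 0.9], [0.4, -1.8], [-0.2, -1.7], [-0.0, -1.1], [0.1, 0.2], [-0.3, -0.0], [-0.1, -0.2], [2.4, -0.1]]
contacts in head frame [-119.8    0.5   -1.6] rot err deg [1.73 0.14 0.08]
mags [179.9   1.7]
err mm [-2.   1.2  1.3] dist 2.7 deg 1.7 clock 9.85 F [ 0.4  0.3 -4.9] w 13.061706401429289 q [ 0.61  0.01 -0.52 -0.01 -0.69  0.03]
[0.0004, -0.0015, -0.0021, 0.03, 0.001, 0.003]
```

Request:
{"api": "play_rows", "payload": {
  "series": [
    [0.0003, -0.0015, -0.001, 0.015, 0, 0.002, 0],
    [0, 0, 0, 0, 0, 0, 0],
    [0, 0, 0, 0, 0, 0, 0]
  ]
}}

```text
clock: 10.15
position: [474.6, 138.0, 232.5]
ee_rot: [-0.094, 0.696, -0.63, 0.332]
contact_force: [0.3, -0.6, -5.1]
gripper_width: 13.1
```

```bash
python3 joint.py | tail -4; python3 - <<'E'
from h import *
W,S,D=Cam("wrist"),Cam("scene"),Cam("side")
c=lambda im,x,y,w,h,s:cv2.resize(im[y:y+h,x:x+w,::-1],None,fx=s,fy=s,interpolation=cv2.INTER_CUBIC)
top=np.hstack([c(S.im,195,225,100,75,4),c(D.im,190,175,100,75,4)]);bot=cv2.resize(W.im[90:290,:400,::-1],(600,300));bot=np.hstack([bot,np.zeros((300,200,3),np.uint8)])
cv2.imwrite("pics/m6.png",np.vstack([top,bot]))
for i in range(5): get_image("side");s=read_state();print(s["position"].round(1),np.abs(s["joint_vel"]).max().round(4))
E
```

```text
contacts in head frame [-119.7    0.2    0.3] rot err deg [ 0.86 -0.02  0.09]
mags [179.9   0.9]
err mm [-0.7  0.9 -0.4] dist 1.2 deg 0.9 clock 10.15 F [ 0.3 -0.6 -5.1] w 13.098612796630398 q [ 0.62  0.   -0.54  0.02 -0.68 -0.01]
[0.0002, 0.0003, -0.0011, 0.015, 0.002, -0.0]
[474.8 138.  232.4] 0.0019
[474.8 137.9 232.4] 0.0016
[474.8 137.9 232.4] 0.0021
[474.8 137.9 232.3] 0.0015
[474.7 137.9 232.4] 0.0019
```

View pics/m6.png

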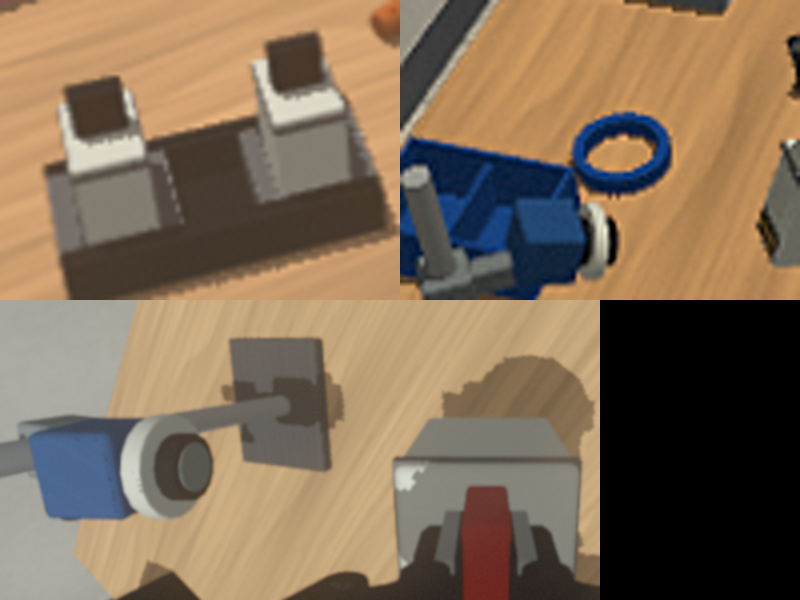

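The pack hangs still in front of the lens. In the last picture the glass is at crop (190,467), the pack is square to it, and both black packs are seated in the cradle at (105,165) and (305,115).

```bash
python3 -c "
from bench import *
job_done();s=read_state();print(s['clock'],s['position'],s['gripper_width'])"
```

```text
the job is handed in; nothing more can be done
the job is handed in; nothing more can be done
```

I lifted the red-handled pack straight out of the middle bay and handed in with it held, motionless, in front of the inspection camera. By my last fit its contact strip was on the lens's axis at working distance. The hand-in call gave no verdict and no further reading, so the checks below are from just before it, at about 10 s of the 35 s.

| Check | Result |
|---|---|
| Contact strip from the glass, in the camera's frame | (-119.7, 0.2, 0.3) mm; the goal is (-120, 0, 0) |
| Uncertainty of that fit | about 1.5 mm |
| Lean and turn | within about 1° of square |
| Motion | still; joint speeds about 0.002 rad/s |
| Other packs, camera and nearby items | both black packs seated; camera, stand and tape unmoved in the last crops |
| Wrist force | about 5 N at each reading, mostly the pack's weight |

**Disagreements in the measurements:**
- The camera views disagreed by 1–3 pixels on some pack corners and one corner of the stand's base plate.
- The fit also suggested the pack was tilted about 1.7° in the jaws. I corrected only half of that, because the evidence was weak.

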